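# Set out the finished turnings for their photograph

## Task

Set out the four loose pale turnings on the display board for their photograph: lay the round stand centred on the foot of the upturned bowl and stand the finial centred on top of it, stand the tall candlestick midway between the bowl and the vase, and stand the short candlestick straight in front of the vase (towards the board's front edge, the one without the dark batten) with about 40 mm of clear space between its foot and the widest part of the vase. All stand upright at the end; do not tip any of them over on the way, and leave the wax tin and the steel chuck where they are.

Things in the scene. Friction and masses are not known exactly. Their poses are not given: they have to be found in the camera images.
- board: Fixed plywood display board, 240 (x) by 350 (y) by 10 mm, a dark batten 14 mm wide and 14 mm above it along its back edge (+x). Origin: centre of its underside; x to the back, away from the robot, y left, z up; yaw within 0.25 rad. Bowl and vase are fixed on it, one left, one right (either way round), each 115 mm from its centre line, at x = 30 mm, so midway is x = 30, y = 0 mm.
- bowl: Upturned wooden bowl, fixed on the board: 120 mm across at the rim below, 50 mm high, its flat round foot on top is 70 mm across. Origin: centre of its underside (on the board's top); axes parallel to the board's.
- vase: Small closed-bodied wooden vase with a dark mouth, fixed on the board: 80 mm across at the belly (its widest), 80 mm high, neck 40 mm. Origin: centre of its underside (on the board's top); axes parallel to the board's, so its -x points to the board's front.
- tall_stick: Tall candlestick, loose, pale wood: 120 mm high, round foot 52 mm across, thin stem, the top 34 mm is a straight round cup 30 mm across with a dark candle hole (grip it there, across the cup, about 20 mm below the top). About 90 g. Origin: centre of its underside; z up along its axis; it is round, so yaw means nothing.
- short_stick: Short candlestick of the same form, loose, pale wood: 75 mm high, foot 44 mm across, the top 34 mm is a straight round cup 30 mm across with a dark candle hole. About 55 g. Origin: centre of its underside; z up along its axis; it is round, so yaw means nothing.
- stand: Round display stand, loose, pale wood: a plain flat disc 56 mm across and 30 mm high with a thin dark line round its side. About 50 g. Origin: centre of its underside; z up along its axis; it is round, so yaw means nothing.
- finial: Turned finial, loose, pale wood: 60 mm high, flat foot 38 mm across, thin neck, acorn-shaped head 28 mm across (straight-sided from 28 to 50 mm above the underside), pointed top. About 30 g. Origin: centre of its underside; z up along its axis; it is round, so yaw means nothing.
- tin: Wax tin, loose, metal with a dark lid: 66 mm across, 40 mm high; to be left alone. Origin: centre of its underside; z up along its axis; it is round, so yaw means nothing.
- chuck: Four-jaw lathe chuck, loose, dark steel: 80 mm across, 54 mm high, 1.2 kg; leave it alone. Origin: centre of its underside. It, the tin and the four turnings start in random places on the bench: two rows of three, left and right of the board, running along x with about 120 mm (at least 94) between centres, so there is room for fingers on the y sides of each.

How it is judged:
At the end, for the whole second after the job is handed in: Stand on the bowl's foot within 12 mm of centre, finial on the stand within 12 mm; tall stick on the board within 15 mm in x and y of midway, short stick 102 mm in front of the vase's axis, 15 mm in x and y; heights within 6 mm, upright within 0.1 rad, at rest (horizontal distance between stand and bowl below 0.012 m and z of stand in the frame of bowl between 0.044 and 0.056 m and horizontal distance between finial and stand below 0.012 m and z of finial in the frame of stand between 0.024 and 0.036 m and x of tall_stick in the frame of board between 0.015 and 0.045 m and y of tall_stick in the frame of board between -0.015 and 0.015 m and z of tall_stick in the frame of board between 0.004 and 0.016 m and x of short_stick in the frame of vase between -0.117 and -0.087 m and y of short_stick in the frame of vase between -0.015 and 0.015 m and z of short_stick in the frame of board between 0.004 and 0.016 m and angle between each of stand, finial, tall_stick, short_stick's own z axis and vertical below 0.1 rad and linear speed of each of stand, finial, tall_stick, short_stick below 0.02 m/s and angular speed of each of stand, finial, tall_stick, short_stick below 0.2 rad/s); the robot touches nothing.
It fails at once if one of the four turnings is tipped over (more than 0.7 rad) (angle between any of stand, finial, tall_stick, short_stick's own z axis and vertical above 0.7 rad).
It fails at once if the wax tin or the chuck is moved by more than 20 mm (distance of any of tin, chuck from where it was at the start of the episode above 0.02 m).
It also fails if it takes over 128 s, if anything falls off the work surface, if the arm or the gripper's body presses on something with over 40 N, if the wrist force passes 120 N, or if a joint passes its speed limit or range.

## Robot

A 6-joint arm with a two-finger parallel gripper is mounted at the origin on the work surface. World frame = base frame: x ahead of the robot, y to its left, z up, the work surface at z = 0. Lengths are in m, angles in rad, forces in N, time in s.
With the tool pointing down it reaches from about 0.35 to 0.775 m from the base axis. Payload 7.3 kg.
Tool frame: the origin (TCP) lies at the very end of the fingers, on their centre line; the grasp point (between the pads) lies 19 mm behind it; z points along the fingers, y is the line along which they close (so a half turn about z gives the same grasp; the last joint's range is limited). The gripper opens to 92 mm and grips with 3 to 60 N. Pads are 19 mm wide; open, the fingers measure 130 mm over their backs; the gripper's body (75 mm by 190 mm) begins 47 mm behind the grasp point.
Start: joints at [1.168, 0.342, 1.524, -0, 1.275, -0.146], TCP at [0.133, 0.508, 0.227] pointing down, gripper open.
Joint ranges: [-2.53, 2.53], [-0.77, 2.02], [0.04, 2.7], [-1, 4.14], [0.28, 2.66], [-3.11, 3.11]. Speed limits (rad/s): [2.57, 2.57, 3.14, 3.14, 3.14, 3.14].

## Interface

Orientations are given as [roll, pitch, yaw] about the fixed x, y, z axes, in that order (R = Rz(yaw) Ry(pitch) Rx(roll)).
In Python, from cell import robot, read_camera, get_calibration gives the robot as it stands. The module is installed in compiled form; this text tells all that it offers.
- The arm moves only by the tool send_rows, never from a script. Its argument "plan" is a list of rows, each a list of 2 entries, a list of its own where there are three numbers: the shift along the tool's x, y, z as a fraction of full scale, then the turn, a rotation vector about the tool's x, y, z as a fraction of full scale. A call has exactly 10 rows; each row shifts and turns the commanded pose from where the row before left it, along the tool's axes as they then stand; what a row does not reach is not made up. Full scale, the value 1, is 0.025 m for a shift and 90 degrees for a turn. A row lasts 1/8 s, in which the tool goes at most 62.5 mm and 10.7 degrees, less where a joint would pass 70% of its speed; a pose out of reach is approached as far as the arm can. A call with a number of a shift or a turn outside -1 to 1 is refused whole. A call with a gripper value outside its range is refused whole. "gripper" is the opening, from -1 (shut) to 1 (fully open), so that 0 is half open, set as the call begins (left out, the last holds). The fingers move at their own pace and stop on an object; "force" is the grip in N (left out, the last holds). Time passes only in rows, so rows that do not move let the fingers close, or fill a call up. It gives the time, the measured TCP pose, the force, the opening and the grip force at its end, in the units of the state.
- robot.observe(): the state, without advancing time (a new reading comes with each control period).
- read_camera(name): name is "side" or "top"; returns (picture, depth): 384x512x3 uint8, blue, green, red; 384x512 float32, m along the optical axis (not along the pixel's ray), 0 where there is no reading.
- get_calibration(name): a dict with "intrinsics" (3x3 intrinsics, pixels), "dist_coeffs" ([k1, k2, p1, p2, k3] as OpenCV has them; the pictures are not rectified), "rvec" (rotation vector, rad) and "tvec" (3), from world to camera coordinates, as OpenCV has them. Camera axes: x right, y down, z forward; pixel columns grow to the right and rows downward; lengths in m; the calibration is good to about 2 mm. A picture is of the moment at which its call begins. get_calibration takes no time and is no camera call.
- robot.hand_in(): hands the job in; it is judged then, once.
The state is a dict: "time": time; "qpos": joint angles; "qvel": joint speeds; "joint_efforts": joint torques, N m; "tool_pos": TCP position; "tool_rot": TCP orientation; "contact_force": force on the tool from outside, world axes, zero at the start; "torque": the same for the moment, N m; "opening": finger opening in m; "grip_force": force on a finger pad.
Only numpy, scipy, OpenCV 4.12 (cv2) and the standard library are available. Lean on these libraries where they do the work, as an engineer would, in place of code of your own. Each camera call takes 0.05 s, during which the arm holds its last target. There are 200 camera calls.

## Working session

There is one attempt and no reset: what is moved stays moved. The work goes in short steps, Python scripts to look and compute and a tool call to move; the robot and the scene stay as the last step left them, time stands still between calls to the robot, and variables do not carry over. Pictures are saved under pics/ and viewed, at most 14 in all, crops included, and the job is handed in when it is done.

Besides the shell and the picture viewer there is one more tool, called after ">>>" as name([rows], argument=value, ...), one row to a line, values as JSON. send_rows: Moves the arm, as the interface text tells. Shift numbers are shares of 0.025 m and turn numbers shares of 90 degrees, none past 1 either way. Its arguments: {"type":"object","properties":{"plan":{"type":"array"},"gripper":{"type":"number"},"force":{"type":"number"}},"required":["plan"]}

```bash
mkdir -p pics
cat > h.py <<'E'
import numpy as np,cv2
from cell import robot,read_camera,get_calibration
def cloud(name):
    im,d=read_camera(name);c=get_calibration(name)
    v,u=np.mgrid[:384,:512]
    p=cv2.undistortPoints(np.stack([u.ravel(),v.ravel()],1).astype(np.float64)[:,None],np.array(c['intrinsics'],float),np.array(c['dist_coeffs'],float))[:,0]
    z=d.ravel().astype(float);P=np.c_[p*z[:,None],z]
    R=cv2.Rodrigues(np.array(c['rvec'],float))[0]
    W=(P-np.array(c['tvec'],float).ravel())@R
    W[z==0]=np.nan
    return im,W.reshape(384,512,3)
E
python3 - <<'E'
from h import *
o=robot.observe();print(o)
ims=[]
for n in('top','side'):
    im,W=cloud(n);np.savez('%s0.npz'%n,im=im,W=W);cv2.imwrite(f'pics/{n}0.png',im)
    c=get_calibration(n);R=cv2.Rodrigues(np.array(c['rvec'],float))[0];print(n,-R.T@np.array(c['tvec']).ravel(),R[2])
E
```

```text
{'time': 0.0, 'qpos': array([ 1.16798374e+00,  3.42720568e-01,  1.52499125e+00, -8.53845258e-06,
        1.27541331e+00, -1.45985950e-01]), 'qvel': array([-1.20296627e-03, -3.15904130e-04,  1.67660907e-03,  5.06217719e-05,
       -8.77718669e-04,  6.73261621e-04]), 'joint_efforts': array([ 6.36779569e-04, -4.31261230e+01, -2.44223320e+01,  7.16964249e-02,
        5.60149492e-02, -1.32702880e-04]), 'tool_pos': array([0.13317179, 0.50741495, 0.22605508]), 'tool_rot': array([-3.14007530e+00, -2.14847232e-04,  2.88476834e+00]), 'contact_force': array([0.01148269, 0.83723914, 0.40768209]), 'torque': array([0.01904392, 0.01960489, 0.03759182]), 'grip_force': 0.0, 'opening': 0.09168098001395915}
top [ 0.25961966 -0.00691377  1.24122092] [ 0.17886857  0.00767453 -0.98384304]
side [ 0.4461239  -0.71076462  0.6590401 ] [ 0.0399429   0.73867915 -0.6728727 ]
```

View pics/top0.png

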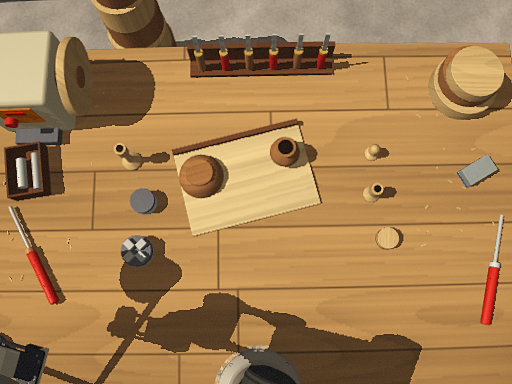

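View pics/side0.png

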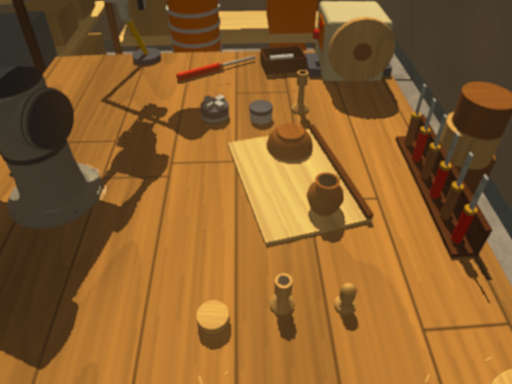

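The top view shows the bowl left (201,176), the vase right (286,150) and the tall stick at (122,150). The finial (374,152), short stick (375,191) and stand (388,238) are in the right row. The tin (143,201) and chuck (137,250) are on the left, and the side view agrees.

```bash
cat > m.py <<'E'
from h import *
from scipy.optimize import least_squares
def objs(Ws,seeds,rad=0.05):
    # seeds: name->(x,y,zlo,zhi,r): fit a vertical cylinder of known radius to side points or centroid of points
    for n,(x,y,lo,hi) in seeds.items():
        for cam,W in Ws.items():
            P=W.reshape(-1,3);k=(np.hypot(P[:,0]-x,P[:,1]-y)<rad)&(P[:,2]>lo)&(P[:,2]<hi)
            Q=P[k]
            if len(Q)<6: print(n,cam,len(Q));continue
            (c,r)=cv2.minEnclosingCircle(Q[:,:2].astype(np.float32))
            print(n,cam,len(Q),'med',np.median(Q,0).round(4),'mec',np.round(c,4),'r',round(r,4),'zmax',Q[:,2].max().round(4))
E
python3 - <<'E'
from m import *
T=np.load('top0.npz')['W'];S=np.load('side0.npz')['W']
px=dict(bowl=(201,172),vase=(286,148),tall=(120,149),tin=(143,200),chuck=(137,250),finial=(376,149),short=(377,188),stand=(388,238))
H=dict(bowl=.06,vase=.09,tall=.12,tin=.04,chuck=.054,finial=.06,short=.075,stand=.03)
for n,(u,v) in px.items(): print(n,np.nanmedian(T[v-2:v+3,u-2:u+3].reshape(-1,3),0).round(3))
sd={}
for n,(u,v) in px.items():
    p=np.nanmedian(T[v-2:v+3,u-2:u+3].reshape(-1,3),0)
    sd[n]=(p[0],p[1],H[n]-.006 if n!='finial' else .028,H[n]+.008)
objs(dict(top=T,side=S),sd)
E
```

```text
bowl [0.558 0.138 0.061]
vase [ 0.609 -0.081  0.09 ]
tall [0.607 0.334 0.119]
tin [0.492 0.293 0.041]
chuck [0.361 0.305 0.042]
finial [ 0.612 -0.319  0.058]
short [ 0.504 -0.309  0.075]
stand [ 0.381 -0.341  0.03 ]
bowl top 607 med [0.5576 0.1435 0.0599] mec [0.5584 0.1418] r 0.0418 zmax 0.0665
bowl side 455 med [0.5561 0.1409 0.0609] mec [0.5564 0.1454] r 0.0402 zmax 0.0646
vase top 310 med [ 0.6115 -0.0803  0.0904] mec [ 0.6118 -0.0801] r 0.0259 zmax 0.0957
vase side 337 med [ 0.6108 -0.0777  0.091 ] mec [ 0.6119 -0.0769] r 0.027 zmax 0.0939
tall top 120 med [0.6075 0.3347 0.1197] mec [0.6086 0.3357] r 0.0161 zmax 0.1254
tall side 70 med [0.6064 0.3337 0.1203] mec [0.6078 0.3379] r 0.0168 zmax 0.1234
tin top 478 med [0.4915 0.2966 0.0404] mec [0.4923 0.2977] r 0.0338 zmax 0.0474
tin side 255 med [0.489  0.2931 0.0397] mec [0.4902 0.2978] r 0.034 zmax 0.0438
chuck top 279 med [0.3579 0.3052 0.0539] mec [0.3615 0.3091] r 0.0349 zmax 0.0608
chuck side 175 med [0.3595 0.3034 0.0534] mec [0.359  0.3085] r 0.0349 zmax 0.0563
finial top 115 med [ 0.6117 -0.3138  0.0541] mec [ 0.6148 -0.3159] r 0.0152 zmax 0.0639
finial side 274 med [ 0.6116 -0.3227  0.0523] mec [ 0.6139 -0.317 ] r 0.0137 zmax 0.0621
short top 111 med [ 0.5017 -0.3089  0.0747] mec [ 0.5023 -0.3091] r 0.0161 zmax 0.0803
short side 241 med [ 0.5018 -0.3105  0.0749] mec [ 0.502  -0.3077] r 0.0158 zmax 0.078
stand top 373 med [ 0.3816 -0.3407  0.0302] mec [ 0.3827 -0.3412] r 0.0288 zmax 0.0365
stand side 820 med [ 0.3816 -0.3425  0.03  ] mec [ 0.3817 -0.3401] r 0.0287 zmax 0.033
```

>>> send_rows([
  [[0,0,0],[0,0,-0.082]],
  [[0,0,0],[0,0,-0.082]],
  [[-1,-0.5,0],[0,0,0]],
  [[-1,-0.5,0],[0,0,0]],
  [[-1,-0.5,0],[0,0,0]],
  [[-1,-0.5,0],[0,0,0]],
  [[-1,-0.5,0],[0,0,0]],
  [[-1,-0.5,0],[0,0,0]],
  [[-1,-0.5,0],[0,0,0]],
  [[-1,-0.5,0],[0,0,0]],
], gripper=1, force=15)

```text
time: 1.35
tool_pos: [0.334, 0.4074, 0.2264]
tool_rot: [-3.141, -0.001, -3.141]
contact_force: [0.4, 0.4, 0.8]
opening: 0.0919
grip_force: 0.0
```

>>> send_rows([
  [[-0.2,-1,0],[0,0,0]],
  [[-0.2,-1,0],[0,0,0]],
  [[-0.2,-1,0],[0,0,0]],
  [[-0.2,-1,0],[0,0,0]],
  [[-0.2,-1,0],[0,0,0]],
  [[-0.2,-1,0],[0,0,0]],
  [[-0.2,-1,0],[0,0,0]],
  [[-0.2,-1,0],[0,0,0]],
  [[-0.2,-1,0],[0,0,0]],
  [[-0.2,-1,0],[0,0,0]],
])

```text
time: 2.6
tool_pos: [0.3835, 0.1572, 0.2265]
tool_rot: [-3.142, -0.001, -3.141]
contact_force: [-0.0, 0.5, 0.1]
opening: 0.092
grip_force: 0.0
```

>>> send_rows([
  [[0,-1,0],[0,0,0]],
  [[0,-1,0],[0,0,0]],
  [[0,-1,0],[0,0,0]],
  [[0,-1,0],[0,0,0]],
  [[0,-1,0],[0,0,0]],
  [[0,-1,0],[0,0,0]],
  [[0,-1,0],[0,0,0]],
  [[0,-1,0],[0,0,0]],
  [[0,-1,0],[0,0,0]],
  [[0,0,0],[0,0,0]],
])

```text
time: 3.85
tool_pos: [0.3837, -0.0679, 0.2264]
tool_rot: [3.141, -0.001, 3.14]
contact_force: [-0.5, 0.1, -0.9]
opening: 0.0919
grip_force: 0.0
```

>>> send_rows([
  [[0,-1,0],[0,0,0]],
  [[0,-1,0],[0,0,0]],
  [[0,-1,0],[0,0,0]],
  [[0,-1,0],[0,0,0]],
  [[0,-1,0],[0,0,0]],
  [[0,-1,0],[0,0,0]],
  [[0,-1,0],[0,0,0]],
  [[0,-1,0],[0,0,0]],
  [[0,-1,0],[0,0,0]],
  [[0,-1,0],[0,0,0]],
])

```text
time: 5.1
tool_pos: [0.3843, -0.3175, 0.2266]
tool_rot: [3.141, -0.0, -3.14]
contact_force: [0.3, 0.5, -0.0]
opening: 0.0921
grip_force: 0.0
```

>>> send_rows([
  [[0.06,-0.9,0.6],[0,0,0]],
  [[0,0,1],[0,0,0]],
  [[0,0,1],[0,0,0]],
  [[0,0,1],[0,0,0]],
  [[0,0,1],[0,0,0]],
  [[0,0,1],[0,0,0]],
  [[0,0,1],[0,0,0]],
  [[0,0,1],[0,0,0]],
  [[0,0,0.8],[0,0,0]],
  [[0,0,0.4],[0,0,0]],
])

```text
time: 6.35
tool_pos: [0.3824, -0.339, 0.0056]
tool_rot: [3.14, -0.001, -3.141]
contact_force: [-1.1, 0.4, 0.5]
opening: 0.0916
grip_force: 0.0
```

>>> send_rows([
  [[0,0,0],[0,0,0]],
  [[0,0,0],[0,0,0]],
  [[0,0,0],[0,0,0]],
  [[0,0,0],[0,0,0]],
  [[0,0,0],[0,0,0]],
  [[0,0,0],[0,0,0]],
  [[0,0,0],[0,0,0]],
  [[0,0,0],[0,0,0]],
  [[0,0,0],[0,0,0]],
  [[0,0,0],[0,0,0]],
], gripper=-0.2, force=15)

```text
time: 7.6
tool_pos: [0.3827, -0.3397, 0.0072]
tool_rot: [-3.141, 0.001, -3.141]
contact_force: [-0.7, 0.5, 6.3]
opening: 0.0557
grip_force: 15.0
```

>>> send_rows([
  [[0,0,-0.5],[0,0,0]],
  [[0,0,-1],[0,0,0]],
  [[0,0,-1],[0,0,0]],
  [[0,0,-1],[0,0,0]],
  [[0,0,-1],[0,0,0]],
  [[0,0,-1],[0,0,0]],
  [[0,0,-1],[0,0,0]],
  [[0,0,-1],[0,0,0]],
  [[0,0,-0.5],[0,0,0]],
  [[-0.2,0.5,0],[0,0,0]],
])

```text
time: 8.85
tool_pos: [0.3876, -0.3272, 0.2072]
tool_rot: [-3.141, 0.001, 3.141]
contact_force: [1.2, 0.5, -1.0]
opening: 0.0555
grip_force: 15.0
```

>>> send_rows([
  [[-0.35,0.8,0],[0,0,0]],
  [[-0.35,1,0],[0,0,0]],
  [[-0.35,1,0],[0,0,0]],
  [[-0.35,1,0],[0,0,0]],
  [[-0.35,1,0],[0,0,0]],
  [[-0.35,1,0],[0,0,0]],
  [[-0.35,1,0],[0,0,0]],
  [[-0.35,1,0],[0,0,0]],
  [[-0.35,1,0],[0,0,0]],
  [[-0.35,1,0],[0,0,0]],
])

```text
time: 10.1
tool_pos: [0.4742, -0.08, 0.2054]
tool_rot: [3.14, -0.002, -3.14]
contact_force: [-0.7, 0.4, -1.0]
opening: 0.0557
grip_force: 15.0
```

>>> send_rows([
  [[-0.35,1,0],[0,0,0]],
  [[-0.35,1,0],[0,0,0]],
  [[-0.35,1,0],[0,0,0]],
  [[-0.35,1,0],[0,0,0]],
  [[-0.35,1,0],[0,0,0]],
  [[-0.35,1,0],[0,0,0]],
  [[-0.35,1,0],[0,0,0]],
  [[-0.35,1,0],[0,0,0]],
  [[-0.3,0.7,0],[0,0,0]],
  [[0,0.3,0],[0,0,0]],
])

```text
time: 11.35
tool_pos: [0.5518, 0.1442, 0.2058]
tool_rot: [-3.141, -0.001, -3.14]
contact_force: [-0.2, -1.2, -1.0]
opening: 0.0559
grip_force: 15.0
```

>>> send_rows([
  [[-0.2,-0.06,0],[0,0,0]],
  [[0,0,1],[0,0,0]],
  [[0,0,1],[0,0,0]],
  [[0,0,1],[0,0,0]],
  [[0,0,1],[0,0,0]],
  [[0,0,0.8],[0,0,0]],
  [[0,0,0.5],[0,0,0]],
  [[0,0,0.15],[0,0,0]],
  [[0,0,0.05],[0,0,0]],
  [[0,0,0],[0,0,0]],
])

```text
time: 12.6
tool_pos: [0.5576, 0.1416, 0.0699]
tool_rot: [3.141, 0.001, -3.141]
contact_force: [-0.1, -0.4, -0.4]
opening: 0.0553
grip_force: 15.0
```

>>> send_rows([
  [[0,0,0.05],[0,0,0]],
  [[0,0,0.05],[0,0,0]],
  [[0,0,0],[0,0,0]],
  [[0,0,0],[0,0,0]],
  [[0,0,0],[0,0,0]],
  [[0,0,0],[0,0,0]],
  [[0,0,0],[0,0,0]],
  [[0,0,0],[0,0,0]],
  [[0,0,0],[0,0,0]],
  [[0,0,0],[0,0,0]],
])

```text
time: 13.85
tool_pos: [0.5573, 0.1417, 0.0672]
tool_rot: [3.141, 0.001, -3.141]
contact_force: [-1.5, -0.7, 5.1]
opening: 0.0554
grip_force: 15.0
```

>>> send_rows([
  [[0,0,0],[0,0,0]],
  [[0,0,0],[0,0,0]],
  [[0,0,0],[0,0,0]],
  [[0,0,0],[0,0,0]],
  [[0,0,0],[0,0,0]],
  [[0,0,-0.5],[0,0,0]],
  [[0,0,-1],[0,0,0]],
  [[0,0,-1],[0,0,0]],
  [[0,0,-1],[0,0,0]],
  [[0,0,-1],[0,0,0]],
], gripper=0.9)

```text
time: 15.1
tool_pos: [0.5572, 0.1417, 0.1811]
tool_rot: [3.141, 0.001, -3.141]
contact_force: [0.3, 0.7, -0.3]
opening: 0.0873
grip_force: 0.0
```

>>> send_rows([
  [[-0.13,-1,0],[0,0,0]],
  [[-0.13,-1,0],[0,0,0]],
  [[-0.13,-1,0],[0,0,0]],
  [[-0.13,-1,0],[0,0,0]],
  [[-0.13,-1,0],[0,0,0]],
  [[-0.13,-1,0],[0,0,0]],
  [[-0.13,-1,0],[0,0,0]],
  [[-0.13,-1,0],[0,0,0]],
  [[-0.13,-1,0],[0,0,0]],
  [[-0.13,-1,0],[0,0,0]],
])

```text
time: 16.35
tool_pos: [0.59, -0.1092, 0.1803]
tool_rot: [-3.141, 0.001, -3.141]
contact_force: [-0.7, 0.1, -0.7]
opening: 0.0873
grip_force: 0.0
```

>>> send_rows([
  [[-0.12,-1,0],[0,0,0]],
  [[-0.12,-1,0],[0,0,0]],
  [[-0.12,-1,0],[0,0,0]],
  [[-0.12,-1,0],[0,0,0]],
  [[-0.12,-1,0],[0,0,0]],
  [[-0.12,-1,0],[0,0,0]],
  [[-0.12,-1,0],[0,0,0]],
  [[-0.12,-1,0],[0,0,0]],
  [[0,-0.35,0],[0,0,0]],
  [[0,0,0],[0,0,0]],
])

```text
time: 17.6
tool_pos: [0.6137, -0.3175, 0.1788]
tool_rot: [3.141, -0.0, -3.142]
contact_force: [0.2, 0.3, -0.3]
opening: 0.0874
grip_force: 0.0
```

Run:
```python
from m import *
im,T=cloud('top');im2,S=cloud('side')
cv2.imwrite('pics/a.png',cv2.resize(im2[60:360,180:420],(720,900)[:1]+(600,)))
objs(dict(top=T,side=S),dict(stand=(.557,.142,.082,.1),bowlrim=(.557,.142,.012,.05)),.075)
objs(dict(top=T,side=S),dict(fin=(.614,-.317,.028,.06),),.02)
print(robot.observe()['tool_pos'])
```

```text
stand top 364 med [0.556  0.1387 0.0902] mec [0.5564 0.1391] r 0.028 zmax 0.0966
stand side 290 med [0.5544 0.1367 0.091 ] mec [0.5543 0.1425] r 0.0299 zmax 0.0945
bowlrim top 866 med [0.5361 0.1303 0.0365] mec [0.5569 0.1422] r 0.0748 zmax 0.05
bowlrim side 894 med [0.5507 0.1039 0.0314] mec [0.5568 0.1421] r 0.0749 zmax 0.05
fin top 0
fin side 259 med [ 0.6114 -0.3235  0.0513] mec [ 0.6142 -0.3166] r 0.0136 zmax 0.0599
[ 0.61399264 -0.31631135  0.17917825]
```

>>> send_rows([
  [[0,0,0.8],[0,0,0]],
  [[0,0,1],[0,0,0]],
  [[0,0,1],[0,0,0]],
  [[0,0,1],[0,0,0]],
  [[0,0,1],[0,0,0]],
  [[0,0,0.8],[0,0,0]],
  [[0,0,0.5],[0,0,0]],
  [[0,0,0.2],[0,0,0]],
  [[0,0,0],[0,0,0]],
  [[0,0,0],[0,0,0]],
])

```text
time: 18.95
tool_pos: [0.6145, -0.3174, 0.0227]
tool_rot: [-3.141, 0.001, -3.141]
contact_force: [-0.5, 0.6, -0.7]
opening: 0.0871
grip_force: 0.0
```

>>> send_rows([
  [[0,0,0],[0,0,0]],
  [[0,0,0],[0,0,0]],
  [[0,0,0],[0,0,0]],
  [[0,0,0],[0,0,0]],
  [[0,0,0],[0,0,0]],
  [[0,0,0],[0,0,0]],
  [[0,0,0],[0,0,0]],
  [[0,0,0],[0,0,0]],
  [[0,0,0],[0,0,0]],
  [[0,0,0],[0,0,0]],
], gripper=-0.6, force=10)

```text
time: 20.2
tool_pos: [0.614, -0.317, 0.0217]
tool_rot: [3.142, -0.0, -3.141]
contact_force: [0.1, -0.6, -0.8]
opening: 0.0275
grip_force: 10.0
```

>>> send_rows([
  [[0,0,-0.5],[0,0,0]],
  [[0,0,-1],[0,0,0]],
  [[0,0,-1],[0,0,0]],
  [[0,0,-1],[0,0,0]],
  [[0,0,-1],[0,0,0]],
  [[0,0,-1],[0,0,0]],
  [[0,0,-1],[0,0,0]],
  [[0,0,-1],[0,0,0]],
  [[0,0,-0.5],[0,0,0]],
  [[0.1,0.5,0],[0,0,0]],
])

```text
time: 21.45
tool_pos: [0.6116, -0.3049, 0.2225]
tool_rot: [-3.141, 0.002, 3.141]
contact_force: [-0.3, 0.9, 0.1]
opening: 0.0273
grip_force: 10.0
```

>>> send_rows([
  [[0.12,0.8,0],[0,0,0]],
  [[0.12,1,0],[0,0,0]],
  [[0.12,1,0],[0,0,0]],
  [[0.12,1,0],[0,0,0]],
  [[0.12,1,0],[0,0,0]],
  [[0.12,1,0],[0,0,0]],
  [[0.12,1,0],[0,0,0]],
  [[0.12,1,0],[0,0,0]],
  [[0.12,1,0],[0,0,0]],
  [[0.12,1,0],[0,0,0]],
])

```text
time: 22.7
tool_pos: [0.5809, -0.0579, 0.2217]
tool_rot: [3.141, 0.0, -3.141]
contact_force: [0.4, 0.5, 0.2]
opening: 0.027
grip_force: 10.0
```

>>> send_rows([
  [[0.12,1,0],[0,0,0]],
  [[0.12,1,0],[0,0,0]],
  [[0.12,1,0],[0,0,0]],
  [[0.12,1,0],[0,0,0]],
  [[0.12,1,0],[0,0,0]],
  [[0.12,1,0],[0,0,0]],
  [[0.12,1,0],[0,0,0]],
  [[0.12,0.7,0],[0,0,0]],
  [[0.06,0.3,0],[0,0,0]],
  [[0,0,0],[0,0,0]],
])

```text
time: 23.95
tool_pos: [0.5555, 0.1406, 0.2217]
tool_rot: [-3.141, 0.0, -3.14]
contact_force: [0.2, -0.9, 0.2]
opening: 0.0274
grip_force: 10.0
```

>>> send_rows([
  [[0,0,0.7],[0,0,0]],
  [[0,0,1],[0,0,0]],
  [[0,0,1],[0,0,0]],
  [[0,0,0.9],[0,0,0]],
  [[0,0,0.5],[0,0,0]],
  [[0,0,0.2],[0,0,0]],
  [[0,0,0.05],[0,0,0]],
  [[0,0,0.04],[0,0,0]],
  [[0,0,0],[0,0,0]],
  [[0,0,0],[0,0,0]],
])

```text
time: 25.2
tool_pos: [0.5558, 0.1405, 0.1123]
tool_rot: [3.141, 0.001, -3.141]
contact_force: [-0.8, -0.4, -0.9]
opening: 0.0278
grip_force: 10.0
```

>>> send_rows([
  [[0,0,0.03],[0,0,0]],
  [[0,0,0.03],[0,0,0]],
  [[0,0,0],[0,0,0]],
  [[0,0,0],[0,0,0]],
  [[0,0,0],[0,0,0]],
  [[0,0,0],[0,0,0]],
  [[0,0,0],[0,0,0]],
  [[0,0,0],[0,0,0]],
  [[0,0,0],[0,0,0]],
  [[0,0,0],[0,0,0]],
])

```text
time: 26.45
tool_pos: [0.5559, 0.1406, 0.1115]
tool_rot: [3.141, 0.001, -3.141]
contact_force: [-1.7, -0.1, 5.9]
opening: 0.0274
grip_force: 10.0
```

>>> send_rows([
  [[0,0,0],[0,0,0]],
  [[0,0,0],[0,0,0]],
  [[0,0,0],[0,0,0]],
  [[0,0,0],[0,0,0]],
  [[0,0,0],[0,0,0]],
  [[0,0,0],[0,0,0]],
  [[0,0,-0.5],[0,0,0]],
  [[0,0,-1],[0,0,0]],
  [[0,0,-1],[0,0,0]],
  [[0,0,-1],[0,0,0]],
], gripper=0.6)

```text
time: 27.7
tool_pos: [0.5557, 0.1404, 0.1998]
tool_rot: [3.141, 0.001, -3.141]
contact_force: [0.7, -0.5, -0.5]
opening: 0.0732
grip_force: 0.0
```

>>> send_rows([
  [[0.12,-1,0],[0,0,0]],
  [[0.12,-1,0],[0,0,0]],
  [[0.12,-1,0],[0,0,0]],
  [[0.12,-1,0],[0,0,0]],
  [[0.12,-1,0],[0,0,0]],
  [[0.12,-1,0],[0,0,0]],
  [[0.12,-1,0],[0,0,0]],
  [[0.12,-1,0],[0,0,0]],
  [[0.12,-1,0],[0,0,0]],
  [[0.12,-1,0],[0,0,0]],
])

```text
time: 28.95
tool_pos: [0.5259, -0.1105, 0.199]
tool_rot: [-3.141, 0.001, -3.141]
contact_force: [-0.3, -1.1, 0.5]
opening: 0.0734
grip_force: 0.0
```

>>> send_rows([
  [[0.12,-1,0],[0,0,0]],
  [[0.12,-1,0],[0,0,0]],
  [[0.12,-1,0],[0,0,0]],
  [[0.12,-1,0],[0,0,0]],
  [[0.12,-1,0],[0,0,0]],
  [[0.12,-1,0],[0,0,0]],
  [[0.12,-1,0],[0,0,0]],
  [[0.12,-0.9,0],[0,0,0]],
  [[0,0,0],[0,0,0]],
  [[0,0,0],[0,0,0]],
])

```text
time: 30.2
tool_pos: [0.502, -0.3066, 0.198]
tool_rot: [3.141, 0.0, -3.141]
contact_force: [0.5, -0.3, 0.3]
opening: 0.0735
grip_force: 0.0
```

Run:
```python
from m import *
im,T=cloud('top');im2,S=cloud('side')
cv2.imwrite('pics/b.png',cv2.resize(im2[60:360,180:420],(480,600)))
objs(dict(top=T,side=S),dict(finial=(.556,.1405,.118,.16)),.03)
objs(dict(top=T,side=S),dict(stand=(.556,.1405,.082,.096)),.06)
objs(dict(top=T,side=S),dict(short=(.502,-.309,.05,.08),),.03)
print(robot.observe()['tool_pos'])
```

```text
finial top 121 med [0.5539 0.1374 0.1444] mec [0.5567 0.1383] r 0.0143 zmax 0.1521
finial side 0
stand top 183 med [0.5461 0.1325 0.0899] mec [0.5561 0.1391] r 0.028 zmax 0.0958
stand side 0
short top 0
short side 356 med [ 0.5011 -0.3146  0.0742] mec [ 0.5022 -0.3083] r 0.0157 zmax 0.078
[ 0.50217239 -0.30626547  0.19806041]
```

View pics/b.png

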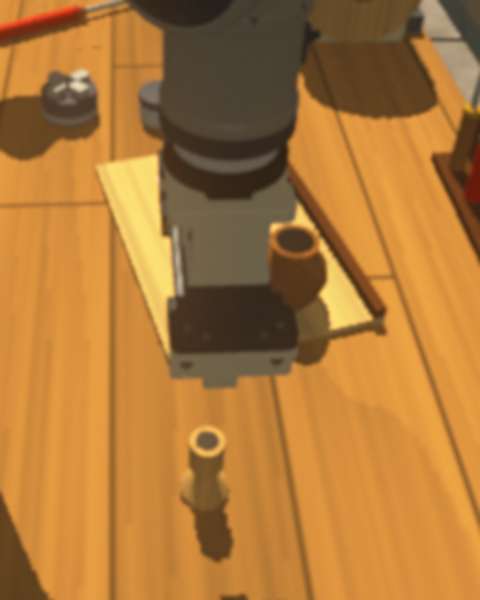

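The gripper is above and behind the short stick (crop pixel (208,470)), and it hides the bowl in this view. The top-camera depth puts the finial centred on the stand, with its tip at about 0.150 m. Next I descend on the short stick.

>>> send_rows([
  [[0,-0.09,0.8],[0,0,0]],
  [[0,0,1],[0,0,0]],
  [[0,0,1],[0,0,0]],
  [[0,0,1],[0,0,0]],
  [[0,0,1],[0,0,0]],
  [[0,0,0.8],[0,0,0]],
  [[0,0,0.6],[0,0,0]],
  [[0,0,0.3],[0,0,0]],
  [[0,0,0],[0,0,0]],
  [[0,0,0],[0,0,0]],
])

```text
time: 31.55
tool_pos: [0.5024, -0.3096, 0.0362]
tool_rot: [-3.141, 0.001, -3.141]
contact_force: [-1.7, -0.0, -0.4]
opening: 0.0733
grip_force: 0.0
```

>>> send_rows([
  [[0,0,0],[0,0,0]],
  [[0,0,0],[0,0,0]],
  [[0,0,0],[0,0,0]],
  [[0,0,0],[0,0,0]],
  [[0,0,0],[0,0,0]],
  [[0,0,0],[0,0,0]],
  [[0,0,0],[0,0,0]],
  [[0,0,0],[0,0,0]],
  [[0,0,0],[0,0,0]],
  [[0,0,0],[0,0,0]],
], gripper=-0.6, force=12)

```text
time: 32.8
tool_pos: [0.502, -0.3094, 0.0355]
tool_rot: [3.142, 0.0, -3.141]
contact_force: [-0.4, 0.3, 0.2]
opening: 0.0297
grip_force: 12.0
```

>>> send_rows([
  [[0,0,-0.5],[0,0,0]],
  [[0,0,-1],[0,0,0]],
  [[0,0,-1],[0,0,0]],
  [[0,0,-1],[0,0,0]],
  [[0,0,-1],[0,0,0]],
  [[0,0,-1],[0,0,0]],
  [[0,0,-0.5],[0,0,0]],
  [[0,0.5,0],[0,0,0]],
  [[0,0.8,0],[0,0,0]],
  [[0,1,0],[0,0,0]],
])

```text
time: 34.05
tool_pos: [0.5014, -0.2498, 0.1844]
tool_rot: [3.14, -0.002, -3.141]
contact_force: [0.5, 0.6, -0.1]
opening: 0.0297
grip_force: 12.0
```

>>> send_rows([
  [[-0.08,1,0],[0,0,0]],
  [[-0.08,1,0],[0,0,0]],
  [[-0.08,1,0],[0,0,0]],
  [[-0.08,1,0],[0,0,0]],
  [[-0.08,1,0],[0,0,0]],
  [[-0.04,0.6,0],[0,0,0]],
  [[0,0.28,0],[0,0,0]],
  [[0,0,0.5],[0,0,0]],
  [[0,0,1],[0,0,0]],
  [[0,0,1],[0,0,0]],
])

```text
time: 35.3
tool_pos: [0.5125, -0.1056, 0.1215]
tool_rot: [-3.142, -0.0, 3.141]
contact_force: [-0.4, -0.4, 0.5]
opening: 0.0296
grip_force: 12.0
```

>>> send_rows([
  [[0,0,1],[0,0,0]],
  [[0,0,1],[0,0,0]],
  [[0,0,0.6],[0,0,0]],
  [[0,0,0.3],[0,0,0]],
  [[0,0,0.06],[0,0,0]],
  [[0,0,0],[0,0,0]],
  [[0,0,0],[0,0,0]],
  [[0,0,0],[0,0,0]],
  [[0,0,0],[0,0,0]],
  [[0,0,0],[0,0,0]],
])

```text
time: 36.55
tool_pos: [0.5129, -0.1049, 0.049]
tool_rot: [3.142, 0.0, -3.141]
contact_force: [-0.3, -1.1, -0.8]
opening: 0.0297
grip_force: 12.0
```

>>> send_rows([
  [[0,0,0.05],[0,0,0]],
  [[0,0,0.05],[0,0,0]],
  [[0,0,0.03],[0,0,0]],
  [[0,0,0],[0,0,0]],
  [[0,0,0],[0,0,0]],
  [[0,0,0],[0,0,0]],
  [[0,0,0],[0,0,0]],
  [[0,0,0],[0,0,0]],
  [[0,0,0],[0,0,0]],
  [[0,0,0],[0,0,0]],
])

```text
time: 37.8
tool_pos: [0.5128, -0.1049, 0.0457]
tool_rot: [3.141, -0.0, -3.141]
contact_force: [-0.1, 0.1, -0.4]
opening: 0.0294
grip_force: 12.0
```

>>> send_rows([
  [[0,0,0],[0,0,0]],
  [[0,0,0],[0,0,0]],
  [[0,0,0],[0,0,0]],
  [[0,0,0],[0,0,0]],
  [[0,0,0],[0,0,0]],
  [[0,0,-0.5],[0,0,0]],
  [[0,0,-1],[0,0,0]],
  [[0,0,-1],[0,0,0]],
  [[0,0,-1],[0,0,0]],
  [[0,0,-1],[0,0,0]],
], gripper=0.5)

```text
time: 39.05
tool_pos: [0.5129, -0.1049, 0.16]
tool_rot: [-3.141, 0.001, -3.141]
contact_force: [1.3, -0.1, 0.2]
opening: 0.0692
grip_force: 0.0
```

>>> send_rows([
  [[0,0,-1],[0,0,0]],
  [[0,0,-1],[0,0,0]],
  [[0,0,-1],[0,0,0]],
  [[0,0,-1],[0,0,0]],
  [[-0.21,1,0],[0,0,0]],
  [[-0.21,1,0],[0,0,0]],
  [[-0.21,1,0],[0,0,0]],
  [[-0.21,1,0],[0,0,0]],
  [[-0.21,1,0],[0,0,0]],
  [[-0.21,1,0],[0,0,0]],
])

```text
time: 40.3
tool_pos: [0.5442, 0.046, 0.2592]
tool_rot: [3.142, 0.001, -3.141]
contact_force: [0.2, -0.1, 0.6]
opening: 0.0692
grip_force: 0.0
```

>>> send_rows([
  [[-0.22,1,0],[0,0,0]],
  [[-0.22,1,0],[0,0,0]],
  [[-0.22,1,0],[0,0,0]],
  [[-0.22,1,0],[0,0,0]],
  [[-0.22,1,0],[0,0,0]],
  [[-0.22,1,0],[0,0,0]],
  [[-0.22,1,0],[0,0,0]],
  [[-0.22,1,0],[0,0,0]],
  [[-0.22,1,0],[0,0,0]],
  [[-0.22,1,0],[0,0,0]],
])

```text
time: 41.55
tool_pos: [0.5989, 0.2959, 0.2592]
tool_rot: [3.141, 0.001, -3.141]
contact_force: [0.9, -0.0, -0.1]
opening: 0.069
grip_force: 0.0
```

>>> send_rows([
  [[-0.2,1,0],[0,0,0]],
  [[-0.1,0.6,0],[0,0,0]],
  [[0,0,0],[0,0,0]],
  [[0,0,0],[0,0,0]],
  [[0,0,0],[0,0,0]],
  [[0,0,0],[0,0,0]],
  [[0,0,0],[0,0,0]],
  [[0,0,0],[0,0,0]],
  [[0,0,0],[0,0,0]],
  [[0,0,0],[0,0,0]],
])

```text
time: 42.8
tool_pos: [0.6065, 0.3352, 0.2582]
tool_rot: [3.142, 0.0, -3.141]
contact_force: [0.0, -0.2, 0.3]
opening: 0.0687
grip_force: 0.0
```

Run:
```python
from m import *
im,T=cloud('top');im2,S=cloud('side')
cv2.imwrite('pics/c.png',cv2.resize(im2[60:300,180:420],(600,600)))
W=dict(top=T,side=S)
objs(W,dict(finial=(.556,.1405,.118,.16)),.03)
objs(W,dict(stand=(.556,.1405,.082,.096)),.06)
objs(W,dict(short=(.513,-.104,.076,.092),tall=(.608,.335,.112,.13)),.03)
objs(W,dict(bowl=(.557,.142,.03,.045),vase=(.6115,-.079,.083,.096)),.055)
print(robot.observe()['tool_pos'])
```

```text
finial top 121 med [0.5535 0.1374 0.1446] mec [0.5559 0.1386] r 0.0147 zmax 0.152
finial side 149 med [0.5546 0.1313 0.1389] mec [0.556 0.137] r 0.0144 zmax 0.1519
stand top 181 med [0.5469 0.1322 0.0899] mec [0.5561 0.1391] r 0.028 zmax 0.0958
stand side 178 med [0.5504 0.1251 0.0907] mec [0.5548 0.1401] r 0.0292 zmax 0.0959
short top 112 med [ 0.5138 -0.1067  0.0857] mec [ 0.515 -0.107] r 0.015 zmax 0.0911
short side 169 med [ 0.5118 -0.1085  0.0854] mec [ 0.5124 -0.1046] r 0.0165 zmax 0.0885
tall top 123 med [0.6071 0.3345 0.1198] mec [0.6083 0.336 ] r 0.0161 zmax 0.1257
tall side 76 med [0.6061 0.3322 0.1202] mec [0.6074 0.3376] r 0.0162 zmax 0.1228
bowl top 328 med [0.5344 0.1292 0.0391] mec [0.5571 0.1419] r 0.055 zmax 0.045
bowl side 334 med [0.5521 0.1042 0.038 ] mec [0.5568 0.1413] r 0.0548 zmax 0.045
vase top 309 med [ 0.6117 -0.0804  0.0906] mec [ 0.6114 -0.0799] r 0.0259 zmax 0.0958
vase side 347 med [ 0.6104 -0.0786  0.0911] mec [ 0.6117 -0.0777] r 0.0282 zmax 0.0941
[0.6064569  0.33522214 0.25819278]
```

View pics/c.png

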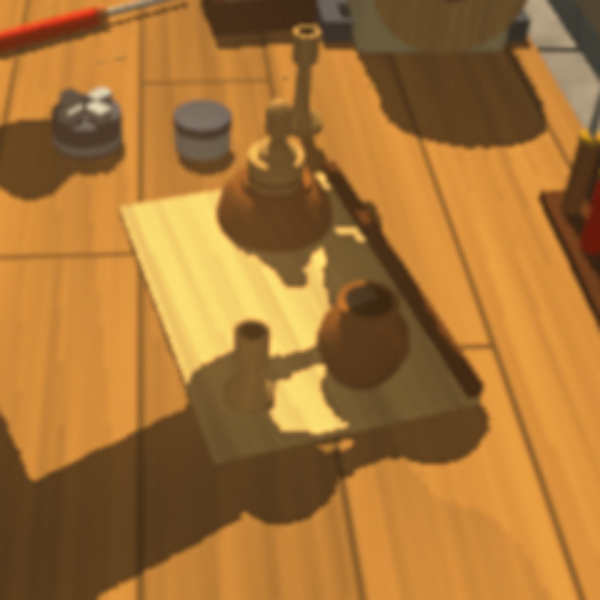

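The finial stands on the stand on the bowl (crop 277,150). The short stick is upright in front of the vase (250,365), and the tall stick at (303,75) is still unmoved. Next is the tall stick.

>>> send_rows([
  [[-0.04,0.03,0.8],[0,0,0]],
  [[0,0,1],[0,0,0]],
  [[0,0,1],[0,0,0]],
  [[0,0,1],[0,0,0]],
  [[0,0,1],[0,0,0]],
  [[0,0,1],[0,0,0]],
  [[0,0,0.7],[0,0,0]],
  [[0,0,0.4],[0,0,0]],
  [[0,0,0.2],[0,0,0]],
  [[0,0,0],[0,0,0]],
])

```text
time: 44.15
tool_pos: [0.6076, 0.3361, 0.081]
tool_rot: [3.141, 0.0, -3.141]
contact_force: [-0.3, -0.6, 0.2]
opening: 0.0689
grip_force: 0.0
```

>>> send_rows([
  [[0,0,0],[0,0,0]],
  [[0,0,0],[0,0,0]],
  [[0,0,0],[0,0,0]],
  [[0,0,0],[0,0,0]],
  [[0,0,0],[0,0,0]],
  [[0,0,0],[0,0,0]],
  [[0,0,0],[0,0,0]],
  [[0,0,0],[0,0,0]],
  [[0,0,0],[0,0,0]],
  [[0,0,0],[0,0,0]],
], gripper=-0.6, force=18)

```text
time: 45.4
tool_pos: [0.6074, 0.336, 0.0807]
tool_rot: [3.142, -0.0, -3.141]
contact_force: [0.3, -0.0, -0.2]
opening: 0.0296
grip_force: 18.0
```

>>> send_rows([
  [[0,0,-0.5],[0,0,0]],
  [[0,0,-1],[0,0,0]],
  [[0,0,-1],[0,0,0]],
  [[0,0,-1],[0,0,0]],
  [[0,0,-1],[0,0,0]],
  [[0,0,-1],[0,0,0]],
  [[0,0,-1],[0,0,0]],
  [[0,0,-0.8],[0,0,0]],
  [[0,0,0],[0,0,0]],
  [[0,0,0],[0,0,0]],
])

```text
time: 46.65
tool_pos: [0.6071, 0.3358, 0.2625]
tool_rot: [-3.141, -0.001, -3.141]
contact_force: [-0.6, -0.1, -1.0]
opening: 0.0295
grip_force: 18.0
```

>>> send_rows([
  [[0.08,-0.6,0],[0,0,0]],
  [[0.08,-1,0],[0,0,0]],
  [[0.08,-1,0],[0,0,0]],
  [[0.08,-1,0],[0,0,0]],
  [[0.08,-1,0],[0,0,0]],
  [[0.08,-1,0],[0,0,0]],
  [[0.08,-1,0],[0,0,0]],
  [[0.08,-1,0],[0,0,0]],
  [[0.08,-1,0],[0,0,0]],
  [[0.08,-1,0],[0,0,0]],
])

```text
time: 47.9
tool_pos: [0.5868, 0.0941, 0.2625]
tool_rot: [-3.141, -0.001, -3.141]
contact_force: [0.3, -0.1, -1.8]
opening: 0.0294
grip_force: 18.0
```

>>> send_rows([
  [[0.06,-1,0],[0,0,0]],
  [[0.06,-1,0],[0,0,0]],
  [[0,-0.55,0],[0,0,0]],
  [[0,0,0],[0,0,0]],
  [[0,0,0.5],[0,0,0]],
  [[0,0,1],[0,0,0]],
  [[0,0,1],[0,0,0]],
  [[0,0,0.5],[0,0,0]],
  [[0,0,0],[0,0,0]],
  [[0,0,0],[0,0,0]],
])

```text
time: 49.15
tool_pos: [0.5853, 0.0324, 0.189]
tool_rot: [-3.142, 0.002, -3.14]
contact_force: [-0.4, -0.3, -1.6]
opening: 0.0298
grip_force: 18.0
```

>>> send_rows([
  [[0,0,0.6],[0,0,0]],
  [[0,0,1],[0,0,0]],
  [[0,0,1],[0,0,0]],
  [[0,0,0.7],[0,0,0]],
  [[0,0,0.4],[0,0,0]],
  [[0,0,0.1],[0,0,0]],
  [[0,0,0.03],[0,0,0]],
  [[0,0,0],[0,0,0]],
  [[0,0,0],[0,0,0]],
  [[0,0,0],[0,0,0]],
])

```text
time: 50.4
tool_pos: [0.5849, 0.0322, 0.0928]
tool_rot: [3.142, 0.001, -3.141]
contact_force: [0.2, 0.2, -1.3]
opening: 0.0293
grip_force: 18.0
```

>>> send_rows([
  [[0,0,0.04],[0,0,0]],
  [[0,0,0.04],[0,0,0]],
  [[0,0,0],[0,0,0]],
  [[0,0,0],[0,0,0]],
  [[0,0,0],[0,0,0]],
  [[0,0,0],[0,0,0]],
  [[0,0,0],[0,0,0]],
  [[0,0,0],[0,0,0]],
  [[0,0,0],[0,0,0]],
  [[0,0,0],[0,0,0]],
])

```text
time: 51.65
tool_pos: [0.5848, 0.0322, 0.0906]
tool_rot: [3.141, 0.0, -3.141]
contact_force: [-0.8, 0.7, 3.4]
opening: 0.0298
grip_force: 18.0
```

>>> send_rows([
  [[0,0,0],[0,0,0]],
  [[0,0,0],[0,0,0]],
  [[0,0,0],[0,0,0]],
  [[0,0,0],[0,0,0]],
  [[0,0,0],[0,0,0]],
  [[0,0,-0.5],[0,0,0]],
  [[0,0,-1],[0,0,0]],
  [[0,0,-1],[0,0,0]],
  [[0,0,-1],[0,0,0]],
  [[0,0,-1],[0,0,0]],
], gripper=0.4)

```text
time: 52.9
tool_pos: [0.5848, 0.0322, 0.2049]
tool_rot: [-3.142, 0.001, -3.141]
contact_force: [0.3, 0.5, -0.3]
opening: 0.0646
grip_force: 0.0
```

>>> send_rows([
  [[0,0,-0.6],[0,0,0]],
  [[0.5,0,0],[0,0,0]],
  [[1,0,0],[0,0,0]],
  [[1,0,0],[0,0,0]],
  [[1,0,0],[0,0,0]],
  [[1,0,0],[0,0,0]],
  [[1,0,0],[0,0,0]],
  [[1,0,0],[0,0,0]],
  [[0.5,0,0],[0,0,0]],
  [[0,0,0],[0,0,0]],
])

```text
time: 54.15
tool_pos: [0.409, 0.0321, 0.2178]
tool_rot: [3.141, -0.0, -3.141]
contact_force: [0.7, -0.1, -0.3]
opening: 0.0639
grip_force: 0.0
```

Run:
```python
from m import *
im,T=cloud('top');im2,S=cloud('side')
cv2.imwrite('pics/d.png',cv2.resize(im2[60:300,180:420],(600,600)))
W=dict(top=T,side=S)
objs(W,dict(finial=(.556,.1405,.118,.16),short=(.513,-.104,.076,.092),tall=(.584,.032,.122,.14)),.03)
objs(W,dict(stand=(.556,.1405,.082,.096)),.06)
print(robot.observe()['tool_pos'])
```

```text
finial top 15 med [0.5599 0.1474 0.1439] mec [0.5595 0.1468] r 0.0094 zmax 0.1488
finial side 152 med [0.5543 0.1313 0.1381] mec [0.5555 0.1377] r 0.0141 zmax 0.1509
short top 114 med [ 0.5142 -0.1072  0.0859] mec [ 0.5148 -0.1072] r 0.0147 zmax 0.092
short side 170 med [ 0.5116 -0.1089  0.0855] mec [ 0.5131 -0.1046] r 0.0159 zmax 0.0885
tall top 113 med [0.5847 0.0297 0.1303] mec [0.5859 0.0304] r 0.0145 zmax 0.1347
tall side 132 med [0.5832 0.0286 0.1306] mec [0.5833 0.034 ] r 0.0175 zmax 0.1336
stand top 17 med [0.5619 0.1628 0.0901] mec [0.5624 0.1631] r 0.0102 zmax 0.0924
stand side 173 med [0.551  0.1251 0.0906] mec [0.5544 0.141 ] r 0.0283 zmax 0.0956
[0.41025199 0.03195156 0.21792157]
```

View pics/d.png

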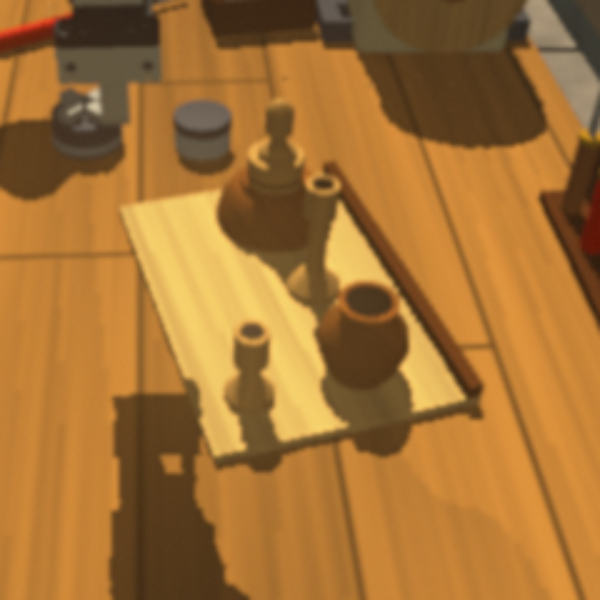

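All four stand upright: the tall stick midway (crop 316,235), the short stick in front of the vase (250,365), and the stand with the finial on the bowl (277,150). The gripper is clear, so I am handing in.

```bash
python3 -c "
from cell import robot
print(robot.hand_in())"
```

```text
the job is handed in; nothing more can be done
None
```

The job is handed in at about 54 s: in the last pictures all four turnings stood upright, about 3 mm or less from where they should be, with the tin and chuck untouched; the hand-in gave no verdict.

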